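Drive a handle onto a glassblower's pick

TASK

The steel pick stands tang-up in the white nylon setting block on the glass shop's bench: set the pale ash handle with the brass ferrule on its tang and tap it down with three or more separate, firm but not hard taps, easing right off between them, until the ferrule is fully down on the collar. Then lift the pick out by its handle alone, so that only the friction of the taper carries the steel, and stand it in the empty hole of the wooden tool rack. Leave the other things where they are.

Things in the scene. Friction and masses are not known exactly. Their poses are not given: they have to be found in the camera images.
- handle_mid (a point): Centre (half-way up) of the loose pale ash handle, 0.1 kg: round, 86 mm tall, 33 mm across at its thickest (50 to 60 mm up, best gripped there), upright on the bench, its brass ferrule (26 mm across, 14 mm high) at the bottom. z axis: the handle's axis, up. The ferrule's face is 43 mm below this point, the butt 43 mm above.
- handle_foot (a point): Centre of the ferrule's face, at the handle's lower end; axes as handle_mid. Here opens the round tapered socket: 12.4 mm across at the mouth, 1 mm narrower per 10 mm of depth, 46 mm deep. Fully home, this point meets pick_collar.
- pick_collar (a point): Centre of the upper face of the pick's round steel collar (25 mm across, 6 mm thick). z axis along the pick, up to the tang: bare conical steel, 40 mm long, 13 mm across at the collar, 9 mm at its tip. Below the collar a 9 mm shaft runs 80 mm down to a blunt point, in the block's hole. Loose, 0.15 kg; the collar lies on the block.
- block_top (a point): Middle of the top of the setting block, over its hole, 116 mm above the bench: white nylon, 80 x 80 mm, 88 mm tall, on a thick black rubber pad on a steel plate (140 x 110 mm) screwed to the bench. The hole is 12 mm across, 84 mm deep. z up. The pad is soft: under 10 N the block sinks about 4 mm, and springs back.
- rack_hole (a point): Mouth of the rack's empty hole, on the upper face of its brown wooden shelf, 110 mm above the bench. 15 mm across, through the 12 mm shelf, open below. The shelf is 80 mm along x of this frame, 270 mm along y. The next holes, 95 and 190 mm towards -y, hold tools as tall as this one will be. The pick stands in the hole with its collar on the shelf.
- handle_dark_mid (a point): Centre of a spare handle of the same shape in dark brown wood with a steel ferrule; leave it.
- handle_red_mid (a point): Centre of a spare handle of the same shape, painted dark red, with a steel ferrule; leave it.
- tool_a: Finished tool (dark handle) standing in the rack's middle hole; leave it. Origin at its collar's underside.
- tool_b: Finished tool (black handle) standing in the rack's far hole; leave it. Origin at its collar's underside.
- jacks: Steel jacks (spring tongs), 290 x 90 mm, 16 mm high, lying on the bench; leave them.
- paddle: Black graphite paddle with a wooden handle, 260 x 85 mm, 18 mm high, lying on the bench; leave it.
- wax: Round yellow cake of beeswax, 64 mm across, 22 mm high; leave it.
- tumbler: Amber glass tumbler, 76 mm across, 95 mm tall; leave it.
- shears: Steel shears, 240 x 75 mm, 14 mm high, lying on the bench; leave them.
- pick: The pick; origin 6 mm below pick_collar. Set on its tang, the handle stops with the ferrule about 5 mm short of the collar: the taper bites. Each firm tap drives it further: taps that build up to 20 to 25 N bring the ferrule hard down on the collar, where friction holds it. Over 40 N is too hard.
- block: The setting block; origin under its centre, 28 mm above the bench.
- rack: The wooden tool rack; origin under its centre, on the bench; its long side along y.
- stand: The fixed steel plate under the block; origin under its centre, on the bench.
Things that resemble listed ones, but are neither listed nor needed, are in the scene too. What is shaped like the part that bears handle_mid but turquoise is not meant.

How it is judged:
On the way, in this order (a step that is already met when the one before it is completed fails the run):
1. the handle is set over the tang (ferrule within 12 mm of the collar, on its axis) (z of handle_foot in the frame of pick_collar below 0.012 m and horizontal distance between handle_foot and pick_collar below 0.004 m and angle between the z axis of handle_mid and the z axis of pick_collar, either way round below 0.12 rad).
2. first tap (over 9 N on the block) (contact force between pick and block above 9 N).
3. eased off (under 4.5 N) (contact force between pick and block below 4.5 N), for 0.04 s.
4. second tap (contact force between pick and block above 9 N).
5. eased off (contact force between pick and block below 4.5 N), for 0.04 s.
6. third tap (contact force between pick and block above 9 N).
7. the pick is lifted clear of the block by its handle, the ferrule within 1.5 mm of the collar, nothing but the handle touching it (z of pick_collar in the frame of block above 0.175 m and z of handle_foot in the frame of pick_collar below 0.0015 m and contact force between pick and block below 0.1 N and contact force between pick and the fingers below 0.1 N and contact force between pick and the arm below 0.1 N), for 0.3 s.
At the end, for the whole second after the job is handed in: The pick stands in the rack's empty hole, its collar flat on the shelf (within 6 mm of the hole's centre, 3 mm in height, tilt under 0.1 rad), the ash handle still on its tang with the ferrule within 1.5 mm of the collar and in line within 0.06 rad, at rest and released (horizontal distance between pick_collar and rack_hole below 0.006 m and z of pick_collar in the frame of rack_hole between 0.003 and 0.009 m and angle between pick_collar's own z axis and vertical below 0.1 rad and z of handle_foot in the frame of pick_collar below 0.0015 m and angle between the z axis of handle_mid and the z axis of pick_collar, either way round below 0.06 rad and linear speed of pick below 0.02 m/s); the robot touches nothing.
It fails at once if a blow or push of over 40 N on the setting block or the rack (contact force between pick and block above 40 N or contact force between pick and rack above 40 N).
It fails at once if a bystander moved by more than 30 mm (distance of any of handle_dark_mid, handle_red_mid, tool_a, tool_b, jacks, paddle, wax, tumbler, shears from where it was at the start of the episode above 0.03 m).
It also fails if it takes over 64 s, if anything falls off the work surface, if the arm or the gripper's body presses on something with over 40 N, if the wrist force passes 120 N, or if a joint passes its speed limit or range.

ROBOT

A 6-joint arm with a two-finger parallel gripper is mounted at the origin on the work surface. World frame = base frame: x ahead of the robot, y to its left, z up, the work surface at z = 0. Lengths are in m, angles in rad, forces in N, time in s.
With the tool pointing down it reaches from about 0.3 to 0.875 m from the base axis. Payload 6.4 kg.
Tool frame: the origin (TCP) lies on the centre line of the jaws, within the pads' length; the fingertips stand 25 mm ahead of it and the grasp point (between the pads) lies 6 mm ahead of it; z points along the fingers, y is the line along which they close (so a half turn about z gives the same grasp; the last joint's range is limited). The gripper opens to 85 mm and grips with 20 to 120 N. Pads are 22 mm wide; open, the fingers measure 114 mm over their backs; the gripper's body (76 mm by 85 mm) begins 54 mm behind the grasp point. The pads swing forward as they close: fully open they stand 13 mm farther back than shut.
Start: joints at [1.115, 0.181, 1.607, -0, 1.354, -0.206], TCP at [0.142, 0.557, 0.256] pointing down, gripper open.
Joint ranges: [-2.99, 2.99], [-0.89, 2.07], [0.3, 2.58], [-1.14, 4.28], [0, 2.63], [-3.12, 3.12]. Speed limits (rad/s): [2.57, 2.57, 3.01, 3.14, 3.14, 3.14].

INTERFACE

Orientations are given as a unit quaternion [w, x, y, z].
In Python, from bench import get_obs, camera, hand_in, spot_in gives the robot as it stands.
- The arm moves only by the shell command python3 -m jog 'ROWS'. ROWS is JSON, one flat list of numbers, 7 for each row, row after row: the shift along the tool's x, y, z in m, then the turn, a rotation vector about the tool's x, y, z in rad, then the closure, from 0 (fully open) to 1 (shut). A call has 1 to 20 rows; each row is the pose to reach, as a shift and turn from the pose commanded when the call began, along the tool's axes at that moment; what a row does not reach only later rows make up. A row lasts 1/8 s, in which the tool goes at most 62.5 mm and 10.7 degrees, less where a joint would pass 70% of its speed; a pose out of reach is approached as far as the arm can. A call with a gripper value outside its range is refused whole. The fingers move at their own pace and stop on an object; the grip force is fixed at half the most. Time passes only in rows, so rows that repeat a pose let the fingers close. It gives the time, the measured TCP pose, the force, the opening and the grip force at its end, in the units of the state.
- get_obs(): the state, without advancing time (a new reading comes with each control period).
- camera(name): name is "scene" or "top" or "wrist"; returns a dict with "frame" (384x512x3 uint8, red, green, blue), "mtx" (3x3 intrinsics, pixels), "extrinsics" (4x4, takes a point from camera to world coordinates). Camera axes: x right, y up, looking along -z (the intrinsics and any distortion apply to the point x, -y, -z); pixel columns grow to the right and rows downward; lengths in m; the calibration is good to about 2 mm. A picture is of the moment at which its call begins. There is no depth.
- hand_in(): hands the job in; it is judged then, once.
Trained networks look in a picture, given as the dict that the camera call returned (one of the last four; its "shot" number tells which), for a name from the list of things; names that differ only in an ending like _2 or _b are one class to them, and where a whole thing is asked for, a point or a joint stands for the part that bears it (a point fixed in the world has none). Each returns a list of dicts, best first, with "confidence" (0 to 1); they miss things now and then, are a little off and sometimes report something else, mostly with a low value. They report only what shows in the picture. A call takes as long as a camera call. They do not tell look-alikes from the thing itself.
- spot_in(picture, name): "xyz" ([x, y, z] in m, in world coordinates, good to about 4 mm: the middle of the surface that is visible of it).
The state is a dict: "time_s": time; "q": joint angles; "dq": joint speeds; "joint_efforts": joint torques, N m; "eef_pos": TCP position; "eef_rot": TCP orientation; "wrist_force": force on the tool from outside, world axes, zero at the start; "torque": the same for the moment, N m; "opening": opening from 0.0 (shut) to 1.0 (fully open); "grasp_force": force on a finger pad.
Only numpy, scipy, OpenCV 4.12 (cv2) and the standard library are available. Lean on these libraries where they do the work, as an engineer would, in place of code of your own. Each camera call takes 0.05 s, during which the arm holds its last target. There are 200 camera calls.

## Working session

There is one attempt and no reset: what is moved stays moved. The work goes in short steps, Python scripts to look and compute and a shell command to move; the robot and the scene stay as the last step left them, time stands still between calls to the robot, and variables do not carry over. Pictures are saved under pics/ and viewed, at most 10 in all, crops included, and the job is handed in when it is done.

```bash
ls; mkdir -p pics
python3 - <<'E'
from bench import *
import cv2,numpy as np
o=get_obs();print({k:np.round(v,3).tolist() for k,v in o.items()})
for n in ['scene','top']:
    p=camera(n);cv2.imwrite(f'pics/{n}0.png',cv2.resize(p['frame'][...,::-1],None,fx=1.5,fy=1.5,interpolation=cv2.INTER_CUBIC))
    print(n,np.round(p['mtx'],1).tolist(),np.round(p['extrinsics'],3).tolist())
    for t in ['handle_mid','handle_foot','pick_collar','block_top','block','rack_hole','rack','pick','tool_a','tumbler']:
        try:print(t,[(np.round(d['xyz'],3).tolist(),round(d['confidence'],2)) for d in spot_in(p,t)])
        except Exception as e: print(t,e)
E
```

```text
pics
{'time_s': 0.0, 'q': [1.115, 0.182, 1.608, -0.0, 1.354, -0.206], 'dq': [0.0, 0.0, -0.0, -0.001, 0.001, 0.002], 'joint_efforts': [-0.001, -44.486, -35.134, -0.0, 0.009, -0.0], 'eef_pos': [0.142, 0.557, 0.255], 'eef_rot': [-0.0, 0.125, 0.992, -0.001], 'wrist_force': [1.083, -0.194, 0.166], 'torque': [0.028, 0.086, -0.04], 'grasp_force': 0.0, 'opening': 1.001}
scene [[393.7, 0.0, 255.0], [0.0, 393.7, 189.4], [0.0, 0.0, 1.0]] [[0.264, -0.761, 0.592, 1.148], [0.964, 0.216, -0.153, -0.151], [-0.011, 0.611, 0.791, 0.915], [0.0, 0.0, 0.0, 1.0]]
handle_mid [([0.582, 0.286, 0.058], 0.82), ([0.654, 0.257, 0.057], 0.78), ([0.597, 0.198, 0.061], 0.63)]
handle_foot [([0.594, 0.202, 0.062], 0.79), ([0.656, 0.259, 0.056], 0.65), ([0.528, 0.248, 0.056], 0.58)]
pick_collar []
block_top [([0.554, 0.03, 0.107], 0.66), ([0.576, -0.303, 0.111], 0.47)]
block [([0.558, 0.034, 0.106], 0.96)]
rack_hole [([0.576, -0.298, 0.108], 0.8), ([0.712, 0.372, 0.016], 0.72)]
rack [([0.575, -0.3, 0.11], 0.7)]
pick [([0.533, 0.04, 0.125], 0.65)]
tool_a [([0.712, 0.37, 0.015], 0.31)]
tumbler [([0.706, -0.317, 0.057], 
[... 197 characters left out ...]
 0.0, 0.0, 1.0]]
handle_mid [([0.641, 0.256, 0.072], 0.45), ([0.585, 0.203, 0.074], 0.44)]
handle_foot [([0.514, 0.247, 0.074], 0.54), ([0.581, 0.201, 0.078], 0.48)]
pick_collar [([0.71, 0.378, 0.018], 0.58), ([0.528, 0.036, 0.122], 0.52), ([0.543, -0.302, 0.195], 0.3), ([0.554, -0.39, 0.187], 0.25)]
block_top [([0.524, 0.039, 0.116], 0.7)]
block [([0.518, 0.037, 0.12], 0.96)]
rack_hole [([0.702, -0.031, 0.008], 0.69), ([0.539, -0.283, 0.107], 0.57)]
rack [([0.538, -0.28, 0.107], 0.91)]
pick [([0.543, -0.3, 0.196], 0.66), ([0.512, 0.035, 0.066], 0.41)]
tool_a [([0.552, -0.391, 0.188], 0.68), ([0.543, -0.3, 0.195], 0.48)]
tumbler [([0.721, -0.317, 0.053], 0.77), ([0.551, -0.389, 0.19], 0.71)]
```

View pics/scene0.png

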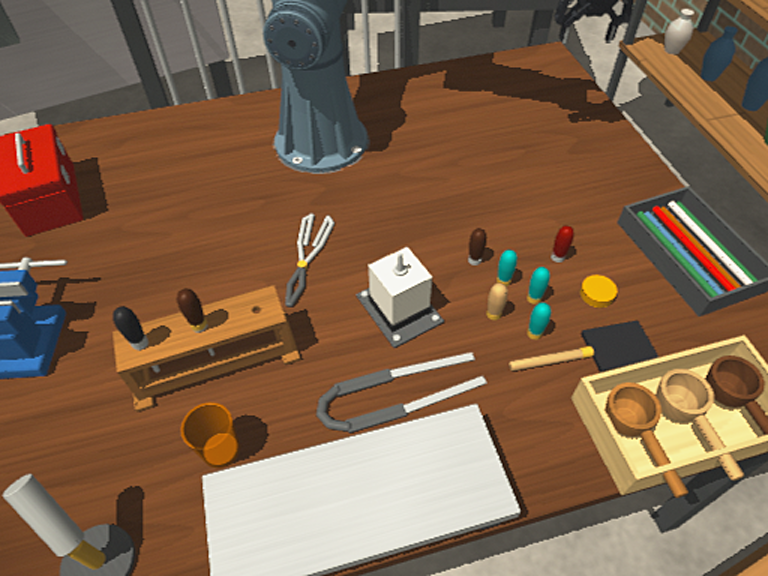

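View pics/top0.png

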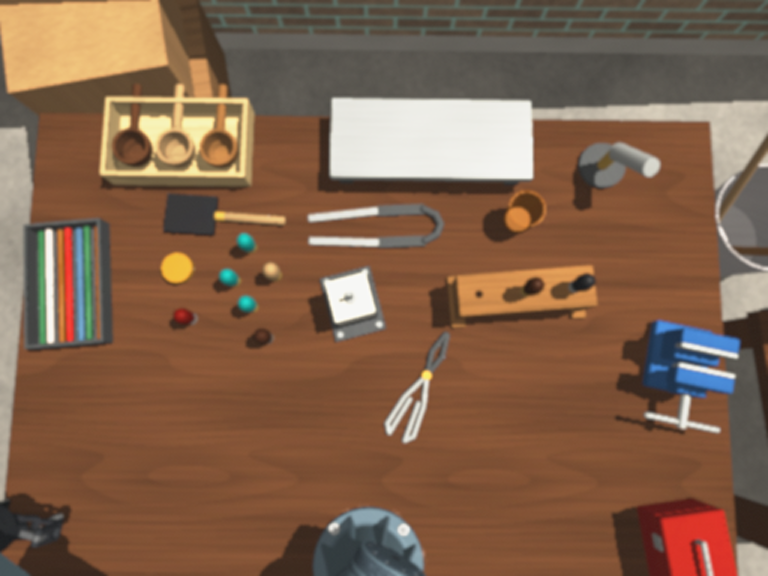

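The scene shows one pale ash handle with a brass ferrule at scene px (497,300) and top px (271,270). The look-alikes are turquoise handles at scene (508,266), (540,284) and (540,320), dark at (478,245) and red at (563,242). Only (497,300) is pale with brass, so that is the one meant. The block with the tang is at scene (402,262), and the empty rack hole is at scene (256,310) and top (479,294). Next I'll take an enlarged crop and measure.

```bash
cat > h.py <<'E'
import numpy as np,cv2
from bench import *
from scipy.spatial.transform import Rotation as R
def ray(p,uv):
    K=p['mtx'];E=np.array(p['extrinsics']);d=np.linalg.inv(K)@[uv[0],uv[1],1.];d=np.array([d[0],-d[1],-d[2]])
    return E[:3,3],E[:3,:3]@d
def at_z(p,uv,z):
    o,d=ray(p,uv);return o+d*(z-o[2])/d[2]
def proj(p,X):
    E=np.array(p['extrinsics']);c=E[:3,:3].T@(np.array(X)-E[:3,3]);c=c*[1,-1,-1];u=p['mtx']@c;return u[:2]/u[2]
def tri(*pr):
    A=0;b=0
    for p,uv in pr:
        o,d=ray(p,uv);d=d/np.linalg.norm(d);M=np.eye(3)-np.outer(d,d);A=A+M;b=b+M@o
    return np.linalg.solve(A,b)
def to_tool(v):
    w,x,y,z=get_obs()['eef_rot'];return R.from_quat([x,y,z,w]).inv().apply(v)
def show(p,name,c,r,f):
    u,v=map(int,c);I=p['frame'][max(0,v-r):v+r,max(0,u-r):u+r,::-1];cv2.imwrite(name,cv2.resize(I,None,fx=f,fy=f,interpolation=cv2.INTER_CUBIC))
E
python3 - <<'E'
from h import *
s=camera('scene');t=camera('top')
def crop(p,c,r): 
    u,v=c;return cv2.resize(p['frame'][v-r:v+r,u-r:u+r,::-1],(390,390),interpolation=cv2.INTER_CUBIC)
C=np.vstack([np.hstack([crop(s,(331,197),32),crop(s,(267,178),32)]),np.hstack([crop(t,(181,180),32),crop(t,(232,199),32)])])
C=cv2.resize(C,(600,600));cv2.imwrite('pics/crops.png',C)
E
```

```text
(no output)
```

View pics/crops.png

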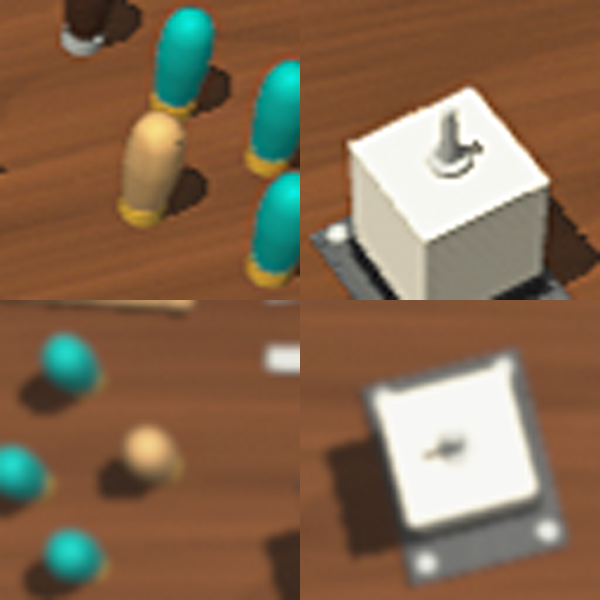

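The crop confirms it: the ash handle with brass ferrule is at scene (331,201), with turquoise neighbours on its far side. The tang tip is at scene (267.4,170), with the collar at (267,180).

Run:
```python
from h import *
s=camera('scene');t=camera('top')
def blob(p,c,r,f):
    u,v=c;h=cv2.cvtColor(p['frame'][v-r:v+r,u-r:u+r],cv2.COLOR_RGB2HSV).astype(int)
    m=f(h);n,l,st,ce=cv2.connectedComponentsWithStats(m.astype(np.uint8));i=1+np.argmax(st[1:,4]);return ce[i]+[u-r,v-r],st[i].tolist()
ash=lambda h:(h[...,0]<24)&(h[...,2]>165)
a,sa=blob(s,(331,200),14,ash);b,sb=blob(t,(181,180),12,ash);print(a,sa,b,sb)
print('ash tri',tri((s,a),(t,b)),'scene@z.048',at_z(s,a,.048),'top@.06',at_z(t,b,.062))
for n,uv in [('tq1',(338.5,178)),('tq2',(360,190)),('tq3',(360,214))]: print(n,at_z(s,uv,.045))
print('tang',tri((s,(267.4,170)),(t,(233.1,197.9))),at_z(s,(267,180),.122),at_z(t,(233,199),.122))
hole=lambda h:h[...,2]<75
c,sc=blob(s,(171,206),7,hole);d,sd=blob(t,(319,196),6,hole);print(c,sc,d,sd,'hole',at_z(s,c,.11),at_z(t,d,.11),tri((s,c),(t,d)))
w=camera('wrist');print(np.round(w['mtx'],1).tolist(),np.round(w['extrinsics'],3).tolist(),get_obs()['eef_pos'])
```

```text
[331.23387097 194.62903226] [9, 0, 13, 17, 124] [180.35294118 178.86764706] [7, 7, 10, 9, 68]
ash tri [0.5891041  0.20636475 0.07021923] scene@z.048 [0.57418473 0.21411657 0.048     ] top@.06 [0.59096032 0.20935131 0.062     ]
tq1 [0.52260172 0.25762699 0.045     ]
tq2 [0.57890339 0.29816625 0.045     ]
tq3 [0.65288108 0.26433474 0.045     ]
tang [0.52362905 0.04286275 0.14958863] [0.53377415 0.04114918 0.122     ] [0.52336656 0.0426715  0.122     ]
[169.5 206. ] [5, 7, 2, 1, 2] [319. 196.] [6, 6, 1, 1, 1] hole [ 0.53831663 -0.21491085  0.11      ] [ 0.5370925  -0.21056835  0.11      ] [ 0.53721803 -0.21297865  0.10803448]
[[291.6, 0.0, 254.4], [0.0, 291.6, 192.9], [0.0, 0.0, 1.0]] [[0.248, -0.924, -0.29, 0.068], [0.969, 0.237, 0.073, 0.577], [0.001, -0.299, 0.954, 0.374], [0.0, 0.0, 0.0, 1.0]] [0.14213874 0.55715706 0.25626803]
```

```bash
python3 -m jog '[-0.522,-0.228,0.05,0,0,1.32,0, -0.522,-0.228,0.05,0,0,1.32,0, -0.522,-0.228,0.05,0,0,1.32,0, -0.522,-0.228,0.05,0,0,1.32,0, -0.522,-0.228,0.05,0,0,1.32,0, -0.522,-0.228,0.05,0,0,1.32,0, -0.522,-0.228,0.05,0,0,1.32,0, -0.522,-0.228,0.05,0,0,1.32,0, -0.522,-0.228,0.05,0,0,1.32,0, -0.522,-0.228,0.05,0,0,1.32,0, -0.522,-0.228,0.05,0,0,1.32,0, -0.522,-0.228,0.05,0,0,1.32,0, -0.522,-0.228,0.05,0,0,1.32,0]'
python3 - <<'E'
from h import *
w=camera('wrist');o=get_obs();print(o['eef_pos'],o['eef_rot'],o['q'],o['time_s'])
cv2.imwrite('pics/w1.png',cv2.resize(w['frame'][...,::-1],None,fx=1.5,fy=1.5))
print(proj(w,[.591,.207,.086]),proj(w,[.591,.207,0]))
print(to_tool(np.array([.591,.207,.2])-o['eef_pos']))
E
```

```text
time_s: 2.98
eef_pos: [0.5906, 0.2086, 0.2067]
eef_rot: [0.0, 0.706, 0.708, 0.0]
wrist_force: [-0.2, 0.6, 0.1]
opening: 0.999
grasp_force: 0.0
[0.59077788 0.20841606 0.20671456] [8.65952741e-05 7.06089748e-01 7.08122327e-01 1.73415148e-04] [1.49953401e-01 3.37812088e-01 1.51694707e+00 6.98235681e-05
 1.28645166e+00 1.47059325e-01] 3.025
[255.41746144 197.67419939] [255.15579862 174.06921906]
[-0.00141751  0.00021558  0.00671447]
```

View pics/w1.png

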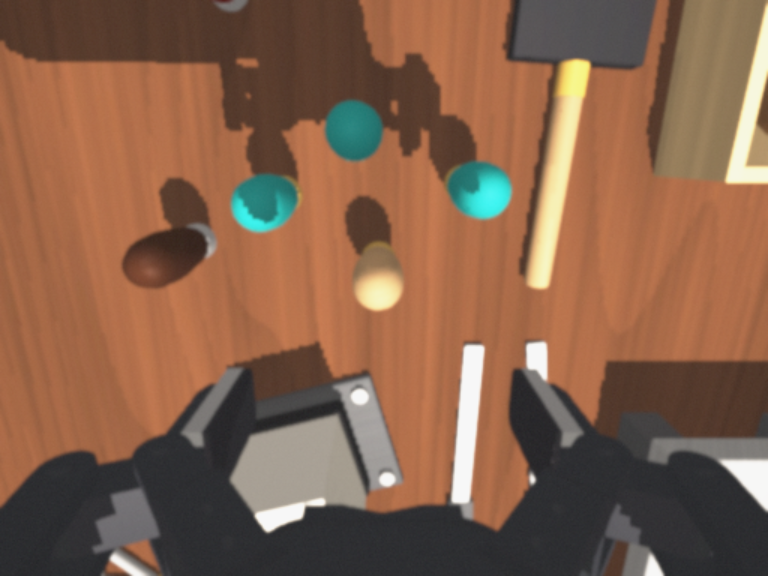

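The wrist view shows the ash handle at (252,190) raw, with its lower silhouette edge at v≈207 and the ferrule's far edge at v≈161. The turquoise neighbours are clear of the closing line, which runs along image horizontal.

Run:
```python
from h import *
w=camera('wrist');o=get_obs()
h=cv2.cvtColor(w['frame'],cv2.COLOR_RGB2HSV).astype(int);m=((h[...,0]>8)&(h[...,0]<26)&(h[...,2]>150)&(h[...,1]<175))[155:215,225:280]
n,l,st,ce=cv2.connectedComponentsWithStats(m.astype(np.uint8));i=1+np.argmax(st[1:,4]);print(st[i]+[225,155,0,0,0],ce[i]+[225,155])
th=np.linspace(0,6.283,60)
def sil(c):
    P=[]
    for r,z in [(13,0),(13,14),(14,25),(15.5,40),(16.5,50),(16.5,60),(15.5,68),(13,76),(9,82),(4,85.5)]:
        P+= [proj(w,[c[0]+r*1e-3*np.cos(t),c[1]+r*1e-3*np.sin(t),z*1e-3]) for t in th]
    P=np.array(P);return P.min(0),P.max(0)
for c in [(.588,.205),(.588,.207),(.588,.209),(.588,.211)]:print(c,sil(c))
```

```text
[ 225  155   55   60 2455] [252.95560081 188.31731161]
(0.588, 0.205) (array([234.57452275, 164.47307147]), array([269.36853754, 209.72885862]))
(0.588, 0.207) (array([234.53612032, 162.73107045]), array([269.40537931, 207.66216831]))
(0.588, 0.209) (array([234.49755135, 160.98274838]), array([269.44238069, 205.58613761]))
(0.588, 0.211) (array([234.45881476, 159.2280708 ]), array([269.47954272, 203.50070305]))
```

```bash
python3 -m jog '[0,-0.003,0.05,0,0,0,0, 0,-0.003,0.1,0,0,0,0, 0,-0.003,0.13,0,0,0,0, 0,-0.003,0.146,0,0,0,0, 0,-0.003,0.146,0,0,0,0, 0,-0.003,0.146,0,0,0,1, 0,-0.003,0.146,0,0,0,1, 0,-0.003,0.146,0,0,0,1, 0,-0.003,0.146,0,0,0,1, 0,-0.003,0.146,0,0,0,1, 0,-0.003,0.146,0,0,0,1]'
```

```text
time_s: 4.45
eef_pos: [0.5891, 0.2073, 0.0615]
eef_rot: [0.0, 0.707, 0.707, 0.001]
wrist_force: [-2.3, 0.0, 5.7]
opening: 0.367
grasp_force: 58.9
```

```bash
python3 -m jog '[0,0,-0.03,0,0,0,1, 0,0,-0.08,0,0,0,1, 0,0,-0.14,0,0,0,1, 0,0,-0.19,0,0,0,1, -0.05,-0.016,-0.19,0,0,0,1, -0.1,-0.032,-0.19,0,0,0,1, -0.15,-0.048,-0.19,0,0,0,1, -0.2,-0.0655,-0.19,0,0,0,1, -0.235,-0.0655,-0.19,0,0,0,1, -0.235,-0.0655,-0.19,0,0,0,1, -0.235,-0.0655,-0.19,0,0,0,1]'
python3 - <<'E'
from h import *
w=camera('wrist');o=get_obs();print(o['eef_pos'],o['eef_rot'],o['q'],o['wrist_force'])
cv2.imwrite('pics/w2.png',cv2.resize(w['frame'][...,::-1],None,fx=1.5,fy=1.5))
print(proj(w,[.5236,.0425,.162]),proj(w,[.5236,.0425,.122]),proj(w,o['eef_pos']))
E
```

```text
time_s: 5.82
eef_pos: [0.5232, -0.0275, 0.2502]
eef_rot: [-0.0, 0.707, 0.707, 0.0]
wrist_force: [0.2, -0.2, -1.4]
opening: 0.363
grasp_force: 59.7
[ 0.52322653 -0.02707174  0.25018556] [-2.48111757e-04  7.06548052e-01  7.07665021e-01  7.99130599e-05] [-2.78692414e-01  7.21793495e-02  1.74075820e+00  3.91672022e-04
  1.32901173e+00 -2.80365896e-01] [ 0.02167906  0.41486427 -1.02409664]
[255.74616655 112.95143034] [255.53911376 111.18235313] [255.56508213 275.0943918 ]
```

View pics/w2.png

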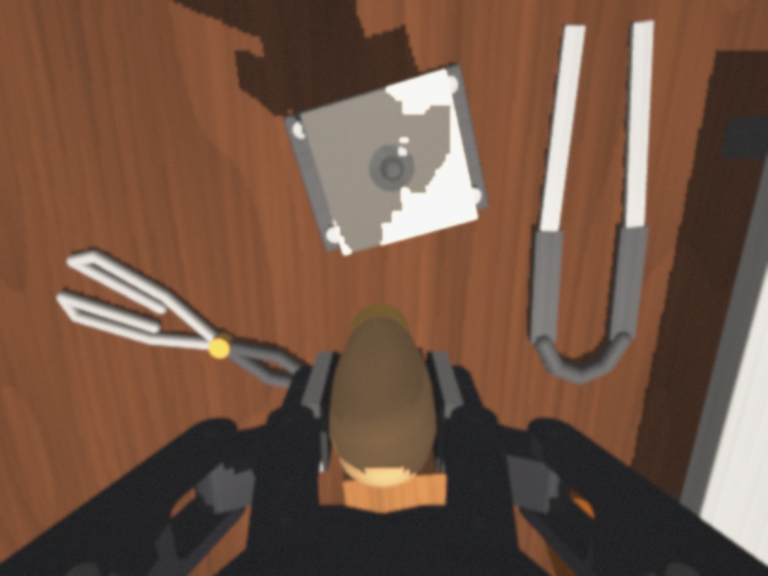

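The wrist view shows the tang tip at about (261.7,112) with concentric collar. The held handle's ferrule peeks out at about (253,206). I'll do a finer crop and measure both.

Run:
```python
from h import *
w=camera('wrist');f=w['frame']
a=cv2.resize(f[85:140,225:300,::-1],(600,440),interpolation=cv2.INTER_CUBIC)[:, :];b=f[195:250,215:290,::-1]
b=cv2.resize(b,(600,440),interpolation=cv2.INTER_CUBIC);C=cv2.resize(np.vstack([a,b]),(400,587));cv2.imwrite('pics/c2.png',C)
h=cv2.cvtColor(f,cv2.COLOR_RGB2HSV).astype(int)
for v in range(202,216,2): print(v,[tuple(h[v,u]) for u in (228,231,234,236,238,253,268,270,272,275)])
print(f[112,243:282].tolist())
```

```text
202 [(np.int64(11), np.int64(148), np.int64(134)), (np.int64(10), np.int64(147), np.int64(132)), (np.int64(10), np.int64(147), np.int64(135)), (np.int64(10), np.int64(149), np.int64(135)), (np.int64(10), np.int64(149), np.int64(139)), (np.int64(14), np.int64(148), np.int64(126)), (np.int64(10), np.int64(147), np.int64(144)), (np.int64(10), np.int64(148), np.int64(148)), (np.int64(11), np.int64(149), np.int64(144)), (np.int64(11), np.int64(148), np.int64(141))]
204 [(np.int64(11), np.int64(149), np.int64(135)), (np.int64(11), np.int64(149), np.int64(132)), (np.int64(11), np.int64(148), np.int64(136)), (np.int64(11), np.int64(154), np.int64(136)), (np.int64(10), np.int64(149), np.int64(139)), (np.int64(19), np.int64(149), np.int64(118)), (np.int64(10), np.int64(153), np.int64(143)), (np.int64(11), np.int64(152), np.int64(148)), (np.int64(10), np.int64(149), np.int64(144)), (np.int64(11), np.int64(151), np.int64(140))]
206 [(np.int64(10), np.int64(150), np.int64(134)), (np.int64(10), np.int64(148), np.int64(134)), (np.int64(11), np.int64(152), np.int64(138)), (np.int64(10), np.int64(145
[... 2107 characters left out ...]
, (np.int64(11), np.int64(151), np.int64(140))]
[[156, 147, 137], [153, 145, 134], [147, 140, 131], [133, 128, 121], [125, 121, 117], [121, 118, 115], [121, 119, 117], [122, 120, 115], [122, 119, 116], [119, 117, 114], [109, 107, 104], [99, 98, 95], [94, 93, 91], [98, 96, 95], [102, 99, 97], [110, 107, 104], [113, 110, 109], [118, 115, 112], [117, 115, 110], [118, 116, 113], [119, 118, 115], [118, 116, 112], [117, 115, 112], [110, 108, 106], [105, 102, 100], [106, 103, 102], [113, 110, 108], [120, 118, 115], [123, 120, 117], [122, 119, 117], [122, 120, 116], [124, 121, 117], [129, 125, 120], [141, 136, 127], [150, 143, 133], [154, 146, 134], [155, 146, 136], [155, 147, 136], [153, 145, 133]]
```

View pics/c2.png

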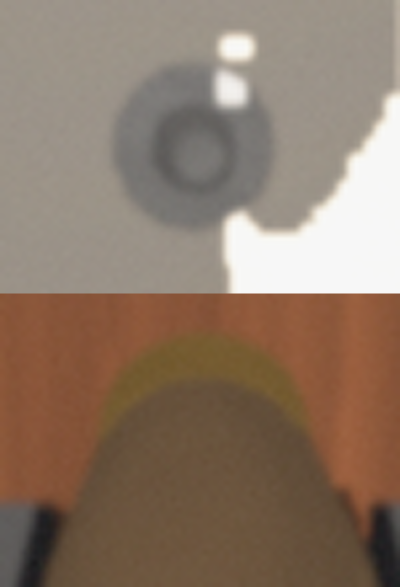

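Run:
```python
from h import *
w=camera('wrist');o=get_obs();e=o['eef_pos'];print(e)
c=at_z(w,(261.2,112.6),.122);t=at_z(w,(262.2,113.4),.162);print('collar',c,'tip',t)
th=np.linspace(0,6.283,200)
for z in (.187,.189):
  for dx,dy in [(-.002,0),(-.001,-.001),(-.001,.001),(0,0)]:
    P=np.array([proj(w,[e[0]+dx+.013*np.cos(a),e[1]+dy+.013*np.sin(a),z+k]) for a in th for k in (0,.014)])
    s=P[P[:,1]<218];print(z,dx,dy,P.min(0),'at216',[f(P[abs(P[:,1]-216)<1.5,0]) for f in (np.min,np.max)])
s=camera('scene');t=camera('top')
for n,p in (('scene',s),('top',t)):
  print(n,proj(p,[*e[:2],.189]),proj(p,[*e[:2],.232]),proj(p,[*e[:2],.275]))
a=cv2.resize(s['frame'][100:200,200:300,::-1],(500,500),interpolation=cv2.INTER_CUBIC);cv2.imwrite('pics/s3.png',a)
```

```text
[ 0.52329586 -0.02678475  0.25016546]
collar [0.52815894 0.04202732 0.122     ] tip [0.52795526 0.04284907 0.162     ]
0.187 -0.002 0 [231.29160242 203.96985521] at216 [np.float64(233.47093252236044), np.float64(270.9348987593364)]
0.187 -0.001 -0.001 [232.92386613 205.40342651] at216 [np.float64(235.53650371220107), np.float64(271.83748401883514)]
0.187 -0.001 0.001 [232.85808395 202.53618866] at216 [np.float64(234.67438239667092), np.float64(272.8594715600274)]
0.187 0 0 [234.49045348 203.97421273] at216 [np.float64(236.46609318826467), np.float64(273.93088513882566)]
0.189 -0.002 0 [231.04610734 204.99545469] at216 [np.float64(233.60616219995057), np.float64(270.7336158554659)]
0.189 -0.001 -0.001 [232.69602141 206.44180487] at216 [np.float64(235.80613852125236), np.float64(271.5353412853684)]
0.189 -0.001 0.001 [232.62878803 203.54896712] at216 [np.float64(234.74698183673686), np.float64(272.64096656892974)]
0.189 0 0 [234.27881143 204.99985497] at216 [np.float64(236.6346510418682), np.float64(273.76293209881527)]
scene [239.49943023 165.41914855] [238.73427376 153.39768677] [237.91093542 140.46212288]
top [256.91831185 196.44192157] [257.0228176  194.40569127] [257.13550544 192.21003782]
```

View pics/s3.png

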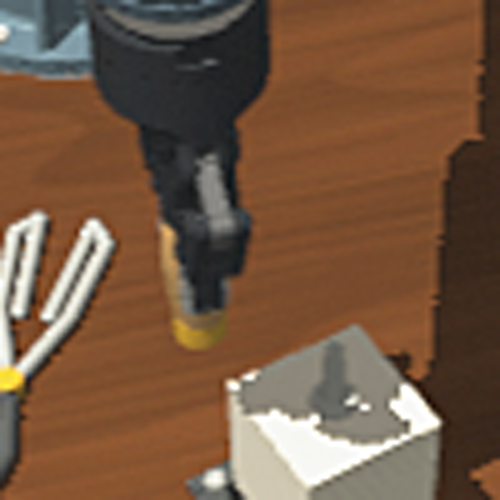

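The scene crop shows the ferrule foot at (240,165.4) and the tang tip at (267,169). I'll bring the ferrule level with the tang tip and nearer to it, for an unbiased relative measurement.

```bash
python3 -m jog '[0.02,0.006,0.012,0,0,0,1, 0.02,0.006,0.024,0,0,0,1, 0.02,0.006,0.024,0,0,0,1, 0.02,0.006,0.024,0,0,0,1]'
python3 - <<'E'
from h import *
w=camera('wrist');f=w['frame'];o=get_obs();print(o['eef_pos'])
e=o['eef_pos'];print('tip pred',proj(w,[.528,.0424,.162]),'foot pred',proj(w,[e[0]-.0012,e[1]+.0014,e[2]-.061]))
a=f[110:230,215:305,::-1];cv2.imwrite('pics/c4.png',cv2.resize(a,(450,600),interpolation=cv2.INTER_CUBIC))
E
```

```text
time_s: 6.58
eef_pos: [0.5293, -0.0082, 0.2265]
eef_rot: [0.0, 0.707, 0.707, -0.0]
wrist_force: [-0.1, 0.7, -0.9]
opening: 0.366
grasp_force: 59.7
[ 0.52949572 -0.00825738  0.22671856]
tip pred [253.11256069 146.52390224] foot pred [253.62308518 221.89721648]
```

View pics/c4.png

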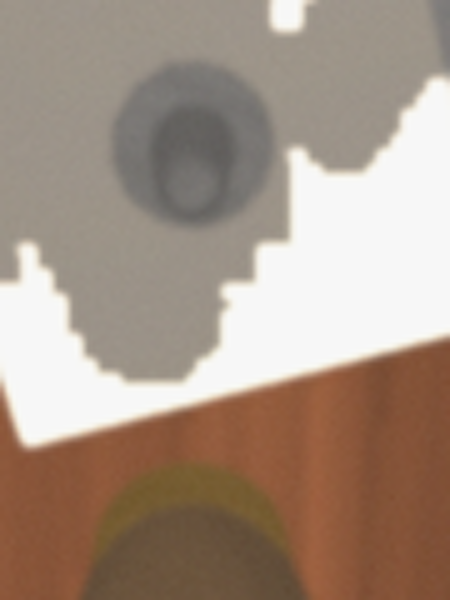

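Tip at raw (253.6,146.4) and ferrule centred at (253.4,222): x is aligned and 49 mm remain in y. I'll raise slightly, cross over and lower.

```bash
python3 -m jog '[0,0,-0.006,0,0,0,1, 0.025,0,-0.006,0,0,0,1, 0.049,0,-0.006,0,0,0,1, 0.049,0,-0.006,0,0,0,1, 0.049,0,-0.002,0,0,0,1, 0.049,0,0.004,0,0,0,1, 0.049,0,0.009,0,0,0,1, 0.049,0,0.009,0,0,0,1]'
```

```text
time_s: 7.62
eef_pos: [0.5288, 0.0408, 0.2164]
eef_rot: [-0.001, 0.707, 0.707, -0.0]
wrist_force: [-0.2, 0.3, -0.8]
opening: 0.364
grasp_force: 59.7
```

```bash
python3 -m jog '[0,0,0.005,0,0,0,1, 0,0,0.01,0,0,0,1, 0,0,0.015,0,0,0,1, 0,0,0.019,0,0,0,1, 0,0,0.022,0,0,0,1, 0,0,0.022,0,0,0,1]'
python3 - <<'E'
from h import *
s=camera('scene');show(s,'pics/s5.png',(264,175),40,6)
E
```

```text
time_s: 8.38
eef_pos: [0.5291, 0.0412, 0.195]
eef_rot: [-0.0, 0.707, 0.707, -0.0]
wrist_force: [-0.1, -0.1, -1.0]
opening: 0.368
grasp_force: 59.7
```

View pics/s5.png

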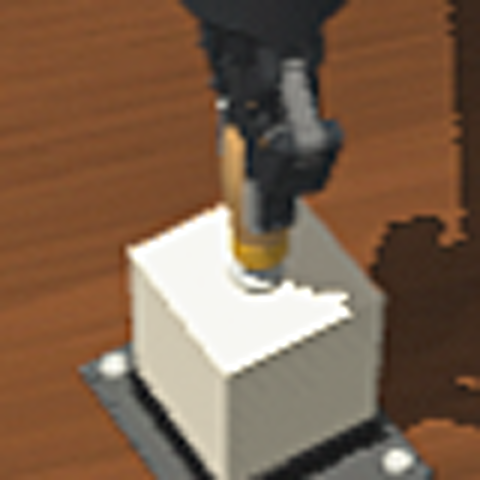

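The scene view shows the ferrule over the tang just above the collar, aligned. I'll approach to contact.

```bash
python3 -m jog '[0,0,0.003,0,0,0,1, 0,0,0.006,0,0,0,1, 0,0,0.008,0,0,0,1, 0,0,0.008,0,0,0,1, 0,0,0.008,0,0,0,1]'
```

```text
time_s: 9.05
eef_pos: [0.5293, 0.0411, 0.1874]
eef_rot: [0.0, 0.707, 0.707, 0.0]
wrist_force: [-0.4, 0.0, -0.0]
opening: 0.367
grasp_force: 59.7
```

```bash
python3 -m jog '[0,0,0.003,0,0,0,1, 0,0,0.005,0,0,0,1, 0,0,0.006,0,0,0,1, 0,0,0.006,0,0,0,1]'
```

```text
time_s: 9.55
eef_pos: [0.5294, 0.0411, 0.182]
eef_rot: [0.0, 0.707, 0.708, 0.0]
wrist_force: [-3.2, -0.6, 6.9]
opening: 0.367
grasp_force: 60.3
```

```bash
python3 -m jog '[0,0,0.002,0,0,0,1, 0,0,0.003,0,0,0,1, 0,0,0.003,0,0,0,1]'; python3 -m jog '[0,0,-0.004,0,0,0,1, 0,0,-0.0075,0,0,0,1, 0,0,-0.0075,0,0,0,1]'
```

```text
time_s: 9.93
eef_pos: [0.5295, 0.0411, 0.1796]
eef_rot: [0.0, 0.707, 0.708, 0.0]
wrist_force: [-3.8, -0.9, 10.4]
opening: 0.366
grasp_force: 60.7
time_s: 10.3
eef_pos: [0.5292, 0.0413, 0.1854]
eef_rot: [-0.0, 0.707, 0.707, 0.0]
wrist_force: [1.2, -0.9, -2.7]
opening: 0.364
grasp_force: 59.5
```

```bash
python3 -m jog '[0,0,0.004,0,0,0,1, 0,0,0.008,0,0,0,1, 0,0,0.011,0,0,0,1, 0,0,0.011,0,0,0,1]'; python3 -m jog '[0,0,-0.004,0,0,0,1, 0,0,-0.0085,0,0,0,1, 0,0,-0.0085,0,0,0,1, 0,0,-0.0085,0,0,0,1]'
```

```text
time_s: 10.8
eef_pos: [0.5295, 0.0412, 0.1764]
eef_rot: [0.0, 0.707, 0.708, 0.0]
wrist_force: [-7.3, 0.4, 16.3]
opening: 0.362
grasp_force: 61.4
time_s: 11.3
eef_pos: [0.5293, 0.0412, 0.183]
eef_rot: [0.0, 0.707, 0.707, 0.0]
wrist_force: [0.5, -0.4, 0.5]
opening: 0.362
grasp_force: 59.7
```

```bash
python3 -m jog '[0,-0.001,0.004,0,0,0,1, 0,-0.001,0.008,0,0,0,1, 0,-0.001,0.012,0,0,0,1, 0,-0.001,0.012,0,0,0,1]'; python3 -m jog '[0,0,-0.004,0,0,0,1, 0,0,-0.0105,0,0,0,1, 0,0,-0.0105,0,0,0,1, 0,0,-0.0105,0,0,0,1]'
```

```text
time_s: 11.8
eef_pos: [0.5294, 0.0411, 0.1739]
eef_rot: [0.001, 0.707, 0.708, 0.001]
wrist_force: [-5.8, 0.5, 21.0]
opening: 0.365
grasp_force: 61.7
time_s: 12.3
eef_pos: [0.5288, 0.0411, 0.1817]
eef_rot: [0.0, 0.707, 0.707, 0.0]
wrist_force: [3.5, 0.2, 1.8]
opening: 0.367
grasp_force: 59.7
```

```bash
python3 -m jog '[0,0,0.004,0,0,0,1, 0,0,0.008,0,0,0,1, 0,0,0.0125,0,0,0,1, 0,0,0.0125,0,0,0,1]'; python3 -m jog '[0,0,-0.004,0,0,0,1, 0,0,-0.0125,0,0,0,1, 0,0,-0.0125,0,0,0,1, 0,0,-0.0125,0,0,0,1]'
```

```text
time_s: 12.8
eef_pos: [0.5291, 0.041, 0.172]
eef_rot: [0.001, 0.707, 0.708, 0.0]
wrist_force: [-7.2, 0.3, 25.6]
opening: 0.36
grasp_force: 62.1
time_s: 13.3
eef_pos: [0.5285, 0.041, 0.1814]
eef_rot: [0.0, 0.707, 0.707, 0.0]
wrist_force: [3.5, 0.2, 3.1]
opening: 0.369
grasp_force: 59.7
```

```bash
python3 -m jog '[0,0.0005,-0.005,0,0,0,1, 0,0.0005,-0.015,0,0,0,1, 0,0.0005,-0.03,0,0,0,1, 0,0.0005,-0.05,0,0,0,1, 0,0.0005,-0.075,0,0,0,1, 0,0.0005,-0.1,0,0,0,1, 0,0.0005,-0.12,0,0,0,1, 0,0.0005,-0.12,0,0,0,1, 0,0.0005,-0.12,0,0,0,1, 0,0.0005,-0.12,0,0,0,1]'
python3 - <<'E'
from h import *
s=camera('scene');t=camera('top');w=camera('wrist');o=get_obs();e=o['eef_pos'];print(e)
f=s['frame'];u,v=map(int,proj(s,[*e[:2],e[2]-.07]));print(u,v)
a=cv2.resize(f[v-35:v+65,u-50:u+50,::-1],(400,400),interpolation=cv2.INTER_CUBIC)
b=cv2.resize(f[190:225,150:192,::-1],(400,333),interpolation=cv2.INTER_CUBIC)[:200*2]
ut,vt=map(int,proj(t,[.5375,-.212,.11]));c=cv2.resize(t['frame'][vt-18:vt+18,ut-18:ut+18,::-1],(400,400),interpolation=cv2.INTER_CUBIC)
b=cv2.copyMakeBorder(b,0,67,0,0,cv2.BORDER_CONSTANT)
uw=proj(w,[.5375,-.212,.11]);print(uw,proj(w,[*e[:2],e[2]-.06]),ut,vt)
C=cv2.resize(w['frame'][...,::-1],None,fx=400/512,fy=400/512);C=cv2.copyMakeBorder(C,0,100,0,0,cv2.BORDER_CONSTANT)
cv2.imwrite('pics/last_a.png',np.vstack([np.hstack([a,b])]))
np.save('w6.npy',w['frame'])
E
```

```text
time_s: 14.55
eef_pos: [0.5279, 0.0413, 0.3005]
eef_rot: [-0.001, 0.707, 0.707, -0.001]
wrist_force: [0.1, -0.4, -2.8]
opening: 0.366
grasp_force: 60.7
[0.52833137 0.04118711 0.30098703]
266 149
[261.94402311 358.699807  ] [255.5772176  224.38721636] 319 195
```

```bash
python3 -m jog '[-0.05,-0.008,0,0,0,0,1, -0.1,-0.016,0,0,0,0,1, -0.15,-0.024,0,0,0,0,1, -0.2,-0.032,0,0,0,0,1, -0.235,-0.041,0,0,0,0,1, -0.259,-0.041,0,0,0,0,1, -0.259,-0.041,0,0,0,0,1, -0.259,-0.041,0,0,0,0,1, -0.259,-0.041,0,0,0,0,1]'
python3 - <<'E'
from h import *
s=camera('scene');w=camera('wrist');o=get_obs();e=o['eef_pos'];print(e)
print('hole pred w',proj(w,[.5375,-.212,.11]),'s',proj(s,[.5375,-.212,.11]),'foot w',proj(w,[*e[:2],e[2]-.06]),'point w',proj(w,[*e[:2],e[2]-.146]),'foot/point s',proj(s,[*e[:2],e[2]-.06]),proj(s,[*e[:2],e[2]-.146]))
a=cv2.resize(w['frame'][150:250,220:350,::-1],(780,600),interpolation=cv2.INTER_CUBIC)
b=cv2.resize(s['frame'][130:230,110:210,::-1],(420,420),interpolation=cv2.INTER_CUBIC)
C=np.zeros((420,800,3),np.uint8);C[:,:420]=b
a=cv2.resize(w['frame'][145:250,225:320,::-1],(380,420),interpolation=cv2.INTER_CUBIC);C[:,420:]=a
cv2.imwrite('pics/r.png',C)
E
```

```text
time_s: 15.82
eef_pos: [0.4881, -0.2169, 0.3017]
eef_rot: [-0.0, 0.706, 0.708, 0.0]
wrist_force: [-0.8, 0.4, -2.7]
opening: 0.37
grasp_force: 60.6
[ 0.48818004 -0.21700906  0.30182917]
hole pred w [300.28420923 171.56813435] s [170.61225804 205.4868773 ] foot w [255.23051789 224.36412392] point w [254.99229735 187.7717729 ] foot/point s [155.27353103 156.3271619 ] [162.5663095  179.72873366]
```

View pics/r.png

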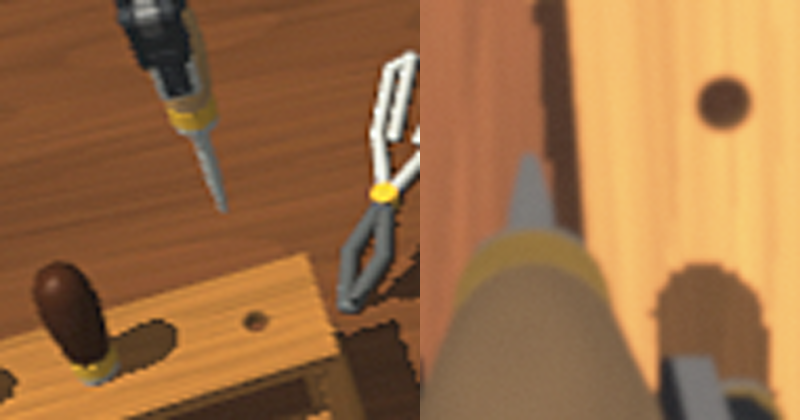

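The last view gives the hole at wrist raw (300.8,170.8) and the pick's point at (252.5,183.3), with the ferrule tight on the collar. The move to get over the hole is +52 mm in X and +4 mm in Y.

```bash
python3 -m jog '[0.002,0.026,0,0,0,0,1, 0.004,0.052,0,0,0,0,1, 0.004,0.052,0,0,0,0,1, 0.004,0.052,0.02,0,0,0,1, 0.004,0.052,0.035,0,0,0,1, 0.004,0.052,0.042,0,0,0,1, 0.004,0.052,0.048,0,0,0,1, 0.004,0.052,0.052,0,0,0,1, 0.004,0.052,0.052,0,0,0,1]'
python3 - <<'E'
from h import *
s=camera('scene');e=get_obs()['eef_pos'];print(e)
f=s['frame'].astype(int)
# bright steel shaft columns above the shelf, row by row
for v in range(190,210,2): print(v,[tuple(f[v,u]) for u in range(163,180,2)])
E
```

```text
time_s: 17.05
eef_pos: [0.54, -0.2139, 0.2498]
eef_rot: [-0.0, 0.707, 0.707, -0.0]
wrist_force: [0.0, 0.6, -1.8]
opening: 0.369
grasp_force: 61.0
[ 0.54007069 -0.21392297  0.25002983]
190 [(np.int64(158), np.int64(121), np.int64(39)), (np.int64(136), np.int64(105), np.int64(43)), (np.int64(108), np.int64(93), np.int64(60)), (np.int64(117), np.int64(91), np.int64(80)), (np.int64(148), np.int64(90), np.int64(50)), (np.int64(144), np.int64(87), np.int64(51)), (np.int64(141), np.int64(87), np.int64(51)), (np.int64(139), np.int64(84), np.int64(51)), (np.int64(128), np.int64(80), np.int64(46))]
192 [(np.int64(133), np.int64(139), np.int64(142)), (np.int64(121), np.int64(128), np.int64(129)), (np.int64(94), np.int64(92), np.int64(89)), (np.int64(143), np.int64(81), np.int64(43)), (np.int64(138), np.int64(85), np.int64(48)), (np.int64(150), np.int64(96), np.int64(52)), (np.int64(192), np.int64(127), np.int64(62)), (np.int64(210), np.int64(140), np.int64(66)), (np.int64(208), np.int64(136), np.int64(64))]
194 [(np.int64(140), np.int64(81), np.int64(42)), (np.int64(110), np.int64(99), np.int64
[... 2545 characters left out ...]
t64(56)), (np.int64(106), np.int64(107), np.int64(103)), (np.int64(87), np.int64(85), np.int64(79)), (np.int64(101), np.int64(66), np.int64(37)), (np.int64(228), np.int64(150), np.int64(71)), (np.int64(219), np.int64(143), np.int64(67)), (np.int64(213), np.int64(141), np.int64(66))]
208 [(np.int64(202), np.int64(134), np.int64(63)), (np.int64(197), np.int64(131), np.int64(64)), (np.int64(217), np.int64(142), np.int64(70)), (np.int64(133), np.int64(82), np.int64(38)), (np.int64(122), np.int64(95), np.int64(78)), (np.int64(198), np.int64(129), np.int64(61)), (np.int64(203), np.int64(133), np.int64(64)), (np.int64(203), np.int64(133), np.int64(64)), (np.int64(204), np.int64(135), np.int64(63))]
```

```bash
python3 -m jog '[0,0,0.005,0,0,0,1, 0,0,0.01,0,0,0,1, 0,0,0.015,0,0,0,1, 0,0,0.015,0,0,0,1]'; python3 -m jog '[0,0,0.005,0,0,0,1, 0,0,0.01,0,0,0,1, 0,0,0.015,0,0,0,1, 0,0,0.015,0,0,0,1]'
```

```text
time_s: 17.6
eef_pos: [0.5397, -0.2136, 0.234]
eef_rot: [-0.001, 0.707, 0.707, -0.0]
wrist_force: [-0.0, 0.2, -3.2]
opening: 0.362
grasp_force: 61.0
time_s: 18.1
eef_pos: [0.5397, -0.2136, 0.2191]
eef_rot: [-0.001, 0.707, 0.707, -0.0]
wrist_force: [-0.3, 0.1, -2.8]
opening: 0.366
grasp_force: 61.0
```

```bash
python3 -m jog '[0,0,0.01,0,0,0,1, 0,0,0.02,0,0,0,1, 0,0,0.028,0,0,0,1, 0,0,0.034,0,0,0,1, 0,0,0.037,0,0,0,1, 0,0,0.037,0,0,0,1]';  python3 -m jog '[0,0,0.001,0,0,0,1, 0,0,0.002,0,0,0,1, 0,0,0.003,0,0,0,1, 0,0,0.003,0,0,0,1]'
```

```text
time_s: 18.85
eef_pos: [0.54, -0.2138, 0.1826]
eef_rot: [-0.0, 0.707, 0.707, -0.0]
wrist_force: [0.7, 0.0, -2.5]
opening: 0.363
grasp_force: 61.0
time_s: 19.35
eef_pos: [0.54, -0.2138, 0.1798]
eef_rot: [-0.0, 0.707, 0.707, -0.0]
wrist_force: [0.8, -0.2, -2.9]
opening: 0.369
grasp_force: 61.0
```

```bash
python3 -m jog '[0,0,0.001,0,0,0,1, 0,0,0.002,0,0,0,1, 0,0,0.002,0,0,0,1]';  python3 -m jog '[0,0,0.001,0,0,0,1, 0,0,0.0015,0,0,0,1, 0,0,0.0015,0,0,0,1]'
```

```text
time_s: 19.73
eef_pos: [0.54, -0.2138, 0.1777]
eef_rot: [-0.0, 0.707, 0.707, -0.0]
wrist_force: [0.0, 0.5, -2.5]
opening: 0.367
grasp_force: 61.0
time_s: 20.1
eef_pos: [0.5401, -0.2141, 0.1775]
eef_rot: [0.0, 0.707, 0.707, -0.0]
wrist_force: [-3.6, 1.4, 6.1]
opening: 0.359
grasp_force: 61.9
```

```bash
python3 -m jog '[0,0,-0.0008,0,0,0,1, 0,0,-0.0008,0,0,0,0.5, 0,0,-0.0008,0,0,0,0, 0,0,-0.0008,0,0,0,0, 0,0,-0.0008,0,0,0,0, 0,0,-0.0008,0,0,0,0, 0,0,-0.0008,0,0,0,0]'; python3 -m jog '[0,0,-0.02,0,0,0,0, 0,0,-0.05,0,0,0,0, 0,0,-0.1,0,0,0,0, 0,0,-0.14,0,0,0,0, 0,0,-0.14,0,0,0,0, -0.06,0,-0.14,0,0,0,0, -0.06,0,-0.14,0,0,0,0]'
python3 - <<'E'
from h import *
s=camera('scene');w=camera('wrist')
print('wrist foot/butt pred',proj(w,[.538,-.2115,.116]),proj(w,[.538,-.2115,.2]),'scene butt/mid/foot',[proj(s,[.538,-.2115,z]).round(1) for z in (.202,.159,.116)])
for p,nm in ((s,'s'),(w,'w')):
    h=cv2.cvtColor(p['frame'],cv2.COLOR_RGB2HSV).astype(int)
    for n in ('handle_mid','handle_foot','pick_collar','tool_a'):
        print(nm,n,[(np.round(d['xyz'],3).tolist(),round(d['confidence'],2)) for d in spot_in(p,n)][:4])
E
```

```text
time_s: 20.98
eef_pos: [0.54, -0.2138, 0.1771]
eef_rot: [0.0, 0.707, 0.707, 0.0]
wrist_force: [-0.3, 0.2, -0.6]
opening: 0.998
grasp_force: 0.0
time_s: 21.85
eef_pos: [0.5392, -0.2768, 0.3155]
eef_rot: [-0.001, 0.708, 0.706, -0.001]
wrist_force: [-0.2, 0.2, -1.2]
opening: 1.004
grasp_force: 0.0
wrist foot/butt pred [253.91990477 115.76057621] [253.52969577 120.52112286] scene butt/mid/foot [array([163.7, 182.7]), array([167.2, 193.8]), array([170.4, 204.2])]
s handle_mid [([0.587, 0.286, 0.056], 0.81), ([0.528, 0.247, 0.062], 0.78), ([0.654, 0.259, 0.059], 0.6), ([0.552, -0.216, 0.175], 0.53)]
s handle_foot [([0.582, 0.293, 0.063], 0.77), ([0.655, 0.257, 0.056], 0.71), ([0.528, 0.247, 0.058], 0.69), ([0.548, -0.209, 0.179], 0.6)]
s pick_collar []
s tool_a [([0.57, -0.396, 0.173], 0.83), ([0.556, -0.305, 0.171], 0.65), ([0.601, 0.408, 0.021], 0.2)]
w handle_mid [([0.536, -0.209, 0.201], 0.85)]
w handle_foot [([0.36, -0.11, 0.007], 0.22)]
w pick_collar []
w tool_a [([0.553, -0.388, 0.183], 0.82), ([0.55, -0.294, 0.189], 0.66)]
```

Run:
```python
from h import *
s=camera('scene');f=s['frame'];h=cv2.cvtColor(f,cv2.COLOR_RGB2HSV).astype(int)
for v in range(176,212,2): print(v,' '.join('%3d,%3d,%3d'%tuple(h[v,u]) for u in range(155,182,2)))
```

```text
176  11,158,134  13,166,129  11,156,126  12,159,125  12,163,127  11,163,127  13,164,131  12,169,133  12,164,135  12,159,136  12,169,137  13,167,139  12,161,135  11,158,132
178  12,160,123  12,165,128  12,160,131  13,163,130  12,164,134  13,171,139  12,162,140  12,162,140  13,165,133  12,159,127  12,159,130  12,164,137  11,165,144  12,168,143
180  12,162,135  13,167,139  12,163,139  12,167,133  11,163,133  12,159,133  12,165,141  12,163,142  12,165,142  12,166,143  11,162,142  11,163,142  12,169,140  13,169,137
182  12,161,130  12,165,136  12,166,135  17,135,238  18,110, 95  17,119,109  17,116, 99  13,165,142  12,172,141  13,167,133  12,163,133  13,164,131  13,166,129  12,165,133
184  11,163,141  11,166,135  17,137,229  16,137,219  16,121,112  17,122,115  17,121,116  17,120, 96  12,164,135  13,167,133  12,164,137  12,162,134  13,166,132  13,163,127
186  12,164,131  11,171,115  21,121,251  17,139,220  18,121,118  17,121,116  17,128,160  18,116, 99  13,142,113  13,163,127  13,164,126  12,163,125  12,168,126  12,164,126
188  11,165,145  11,163,144  18,131,231  16,135,209  16,121,112  17,
[... 1295 characters left out ...]
  15,155, 94
204  15,173,183  15,170,190  15,173,189  15,173,186  15,178,201  19,143,168  16,120,125  16,109,108  17,118,106  20,164,112  19,162, 99  14,151, 91  15,150, 90  14,151, 91
206  15,174,201  15,173,203  15,172,203  15,172,194  15,174,196  20,186,191  20,186,191  20,184,161  21,179,114  20,182,116  18,114, 98  14,157, 91  15,155, 99  15,160,105
208  15,173,196  16,173,196  15,175,202  15,176,207  15,176,201  16,179,197  20,170,174  21,179,158  20,166,129  68, 11, 93  14,150,100  15,172,182  15,177,225  15,148, 76
210  15,173,202  15,178,204  15,174,199  15,175,213  16,179,215  15,178,213  15,171,194  14, 69,140  14,120,153  15,184,216  15,179,220  15,176,162  15,150, 80  15,156, 90
```

```bash
python3 -c "
from bench import hand_in
print(hand_in())"
```

```text
the job is handed in; nothing more can be done
None
```

I set the ash handle on the pick's tang, tapped it down in four separate taps, lifted the pick by the handle and stood it upright in the rack's empty hole, then released it and handed in at about 22 s. The ferrule looked fully down on the collar, judging by arm height, tap stiffness and the images. I could not measure the gap directly, and the hand-in returned no verdict.

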